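# Lock the toolbox latch with the blade key

### The arm

A 7-joint arm with a two-finger parallel gripper is mounted at the origin on the work surface. World frame = base frame: x ahead of the robot, y to its left, z up, the work surface at z = 0. Lengths are in m, angles in rad, forces in N, time in s.
With the tool pointing down it reaches from about 0.425 to 0.8 m from the base axis. Payload 8.3 kg.
Tool frame: the origin (TCP) lies midway between the tips of the shut fingers; the grasp point (between the pads) lies arm.grasp_offset behind it (arm.grasp_offset is the distance from the TCP to the grasp point, in m); z points along the fingers, y is the line along which they close (so a half turn about z gives the same grasp; the last joint's range is limited). The gripper opens to 85 mm and grips with 20 to 120 N. Pads are 22 mm wide; open, the fingers measure 114 mm over their backs; the gripper's body (76 mm by 85 mm) begins 54 mm behind the grasp point. The pads swing forward as they close: fully open they stand 13 mm farther back than shut.
Start: joints at [1.079, 0.383, 0.016, 1.37, -0.006, 1.388, -0.046], TCP at [0.26, -0.568, 0.209] pointing down, gripper open.
Joint ranges: [-2.95, 2.95], [-0.25, 2.06], [-1.52, 1.56], [0.18, 2.33], [-1.44, 4.58], [0.02, 2.06], [-3.01, 3.01]. Speed limits (rad/s): [2.39, 2.39, 3.01, 3.01, 3.14, 3.14, 3.14].

### API

Orientations are given as a rotation vector (axis times angle).
In Python, from cell import arm, imaging, order gives the robot as it stands.
- The arm moves only by the shell command python3 -m pendant 'ROWS' [OPENING] [FORCE]. ROWS is JSON, a list of rows, each an object of numbers: "tx", "ty", "tz": the shift along the tool's x, y, z in mm; "wx", "wy", "wz": the turn, a rotation vector about the tool's x, y, z in rad. A call has exactly 8 rows; each row is the pose to reach, as a shift and turn from the pose commanded when the call began, along the tool's axes at that moment; what a row does not reach only later rows make up. A row lasts 1/10 s, in which the tool goes at most 50 mm and 8.59 degrees, less where a joint would pass 70% of its speed; a pose out of reach is approached as far as the arm can. A call with a gripper value outside its range is refused whole. OPENING is the finger opening in mm, from 0 to 85.4, set as the call begins (- or left out, the last holds). The fingers move at their own pace and stop on an object; FORCE is the grip in N (left out, the last holds). Time passes only in rows, so rows that repeat a pose let the fingers close, or fill a call up. It gives the time, the measured TCP pose, the force, the opening and the grip force at its end, in the units of the state.
- arm.observe(): the state, without advancing time (a new reading comes with each control period).
- imaging.capture(name): name is "side" or "top" or "wrist"; returns (picture, depth): 384x512x3 uint8, red, green, blue; 384x512 float32, m along the optical axis (not along the pixel's ray), 0 where there is no reading.
- imaging.get_calibration(name): a dict with "intrinsics" (3x3 intrinsics, pixels), "position" and "rotation" of the camera in the world. Camera axes: x right, y up, looking along -z (the intrinsics and any distortion apply to the point x, -y, -z); pixel columns grow to the right and rows downward; lengths in m; the calibration is good to about 2 mm. A picture is of the moment at which its call begins: read the wrist's pose just before it. get_calibration takes no time and is no camera call; for the wrist camera it gives the pose at the moment of the call.
- order.sign_off(): hands the job in; it is judged then, once.
Trained networks look in the newest picture that a camera, given by its name, has taken for a name from the list of things; names that differ only in an ending like _2 or _b are one class to them, and where a whole thing is asked for, a point or a joint stands for the part that bears it (a point fixed in the world has none). Each returns a list of dicts, best first, with "p" (0 to 1); they miss things now and then, are a little off and sometimes report something else, mostly with a low value. They report only what shows in the picture. A call takes as long as a camera call. They do not tell look-alikes from the thing itself.
- imaging.look_for(camera, thing): "point" ([x, y, z] in m, in world coordinates, good to about 4 mm: the middle of the surface that is visible of it).
- imaging.regions_of(camera, thing): "mask" (384x512 bool, what is visible of it).
- imaging.spot_point(camera, thing): "point" ([x, y, z] in m, in world coordinates, good to about 4 mm: a listed point, or the origin of a listed thing).
The state is a dict: "time_s": time; "joint_pos": joint angles; "joint_velocities": joint speeds; "joint_torque": joint torques, N m; "position": TCP position; "tcp_rot": TCP orientation; "ft_force": force on the tool from outside, world axes, zero at the start; "wrist_torque": the same for the moment, N m; "grip_width": finger opening in m; "finger_force": force on a finger pad.
Only numpy, scipy, OpenCV 4.12 (cv2) and the standard library are available. Lean on these libraries where they do the work, as an engineer would, in place of code of your own. Each camera call takes 0.05 s, during which the arm holds its last target. There are 200 camera calls.

### The job

One of the two slotted latches on the grey toolbox's lid is still open (its slot runs across the long side and its white pointer faces the red mark). Take the orange-handled blade key from its blue stand, lock that latch with it by a quarter turn clockwise so the pointer faces the green mark, without turning the latch that is already locked, and put the key back in its stand, standing upright with its flange down on the block.

Things in the scene. Friction and masses are not known exactly. Their poses are not given: they have to be found in the camera images.
- key_handle (a point): Blade key, hanging upright by its flange in the stand; this point is the centre of its orange handle, 30 (x) x 16 (y) x 60 mm tall (z up): grip across y. Black flange 58 x 30 x 6 mm, underside 36 mm below this point. Steel blade under it, 34 mm wide along x, 4 mm thick along y, tip 58 mm below this point. Half a turn about z makes no difference. About 0.12 kg.
- stand: Blue fixed block 95 (x) x 65 (y) x 45 mm tall, origin at the centre of its underside, z up; a hole 45 (x) x 15 (y) mm runs down through its middle. The key's flange rests on its top with the blade hanging in the hole, key x along stand x, handle centre 81 mm above the origin.
- latch_slot (a point): The open latch, a 64 mm metal head on the toolbox lid (lid 110 mm high); point: centre of the slot's floor, on the turning axis, 118 mm above the bench. x along the slot, white pointer at -x, z up; turns with the latch. Slot 8.5 mm wide, 13 mm deep, open-ended, edges bevelled to 24 mm. Folded carry handle 12 mm above the lid, 100 mm off. The locked twin is 220 mm away, at either end.
- latch (a joint): Angle (rad) of the open latch: -0.15 to 0.15 at the start, pointer at the red mark; grows as it turns clockwise seen from above; 1.57 is locked, pointer at the green mark; stops at 1.75. Turns at about 0.06 N m and stays where it is left. The key has about 8 degrees of play in the slot.
- other_latch (a joint): Angle (rad), same sense, of the identical latch that is already locked: 1.5 to 1.6 at the start.
Things that resemble listed ones, but are neither listed nor needed, are in the scene too. There is more than one size of the part that bears key_handle; the job needs the larger.

How it is judged:
By the outcome, as a careful person would: the job done as asked, in the order asked, and still so for the second after the job is handed in, with the robot touching nothing.
It also fails if it takes over 54 s, if anything falls off the work surface, if the arm or the gripper's body presses on something with over 40 N, if the wrist force passes 120 N, or if a joint passes its speed limit or range.

## Working session

There is one attempt and no reset: what is moved stays moved. The work goes in short steps, Python scripts to look and compute and a shell command to move; the robot and the scene stay as the last step left them, time stands still between calls to the robot, and variables do not carry over. Pictures are saved under pics/ and viewed, at most 10 in all, crops included, and the job is handed in when it is done.

```bash
mkdir -p pics; cat > h.py <<'E'
import numpy as np, cv2, json
from cell import arm, imaging, order
from scipy.spatial.transform import Rotation as R
def cap(n):
    c=imaging.get_calibration(n); p,d=imaging.capture(n); return p,d,c
def world(d,c):
    K=np.array(c["intrinsics"]);v,u=np.mgrid[:d.shape[0],:d.shape[1]]
    P=np.stack([(u-K[0,2])/K[0,0]*d,-(v-K[1,2])/K[1,1]*d,-d],-1)
    Rm=np.array(c["rotation"]); 
    if Rm.shape!=(3,3): Rm=R.from_rotvec(Rm).as_matrix()
    return P@Rm.T+np.array(c["position"])
def save(n,p): cv2.imwrite(f"pics/{n}.png",p[:,:,::-1])
E
python3 - <<'E'
from h import *
o=arm.observe();print(o, arm.grasp_offset)
ims=[]
for n in("top","side"):
    p,d,c=cap(n);np.savez(n+".npz",p=p,d=d,w=world(d,c));save(n+"0",p);print(n,c)
    for t in("key_handle","stand","latch_slot"):
        print(n,t,[(np.round(x["point"],3).tolist(),round(x["p"],2)) for x in imaging.spot_point(n,t)])
    ims.append(p)
save("both",cv2.resize(np.vstack(ims),(800,600)) if 0 else np.vstack(ims))
E
```

```text
{'time_s': 0.0, 'joint_pos': array([ 1.07910245,  0.38425299,  0.01638435,  1.37116961, -0.00628852,
        1.38817366, -0.04646756]), 'joint_velocities': array([ 0.00056887,  0.0012203 ,  0.00011892,  0.00035636,  0.00109076,
       -0.00058251,  0.0006612 ]), 'joint_torque': array([-6.09393937e-04, -6.27593422e+01,  8.43950249e-01, -3.71822798e+01,
        1.64387282e-02,  1.42812124e-02, -2.42431376e-06]), 'position': array([ 0.25965547, -0.56791344,  0.20826274]), 'tcp_rot': array([-3.06778165e+00, -6.68131729e-01,  7.30400075e-04]), 'ft_force': array([ 0.47004242, -0.0303401 , -0.13298606]), 'wrist_torque': array([ 0.00540131, -0.03969074,  0.0039592 ]), 'finger_force': 0.0, 'grip_width': 0.08559769881466554} 0.0187
top {'intrinsics': array([[365.20462931,   0.        , 256.72237701],
       [  0.        , 365.20462931, 196.99109437],
       [  0.        ,   0.        ,   1.        ]]), 'position': array([0.41459283, 0.11357864, 0.93432641]), 'rotation': array([ 0.10299583, -0.14921186, -1.55912702])}
top key_handle [([0.5, 0.345, 0.084], 0.75), ([0.499, 0.46, 0.041], 0.75)]
top stand [([0.498, 0.349, 0.002], 0.85)]
top latch_slot [([0.519, 0.03, 0.117], 0.62)]
side {'intrinsics': array([[410.33855421,   0.        , 262.5043773 ],
       [  0.        , 410.33855421, 190.92261699],
       [  0.        ,   0.        ,   1.        ]]), 'position': array([0.16226535, 0.90709719, 0.63501239]), 'rotation': array([ 0.28450373, -1.34498062, -2.39037423])}
side key_handle [([0.499, 0.344, 0.078], 0.73), ([0.5, 0.456, 0.044], 0.61)]
side stand [([0.503, 0.347, -0.004], 0.93)]
side latch_slot [([0.517, 0.027, 0.121], 0.7)]
```

View pics/top0.png

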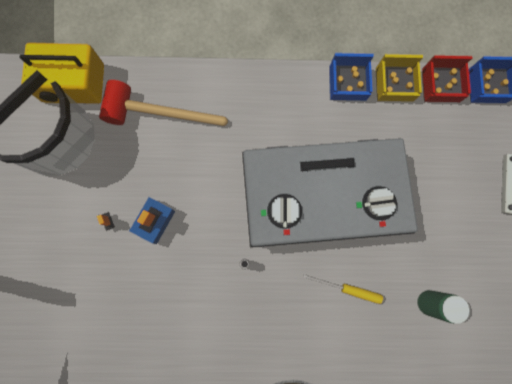

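View pics/side0.png

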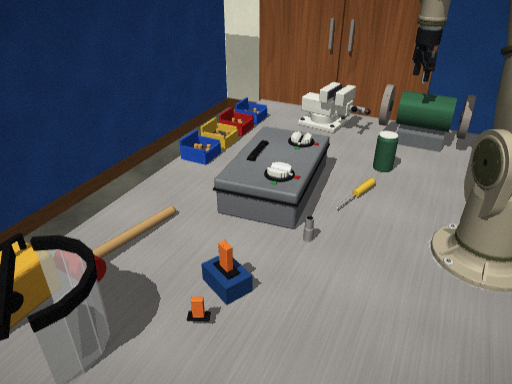

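Seen in the top view: open latch at (285,210), with its slot across the long side and the pointer at red (287,232). The locked twin is at (380,203). The large key is in the blue stand at (150,220). A look-alike small key stands on the bench at (105,221), and I'll leave it alone. Next I measure yaw.

```bash
python3 - <<'E'
from h import *
z=np.load("top.npz");p,w=z["p"],z["w"]
hsv=cv2.cvtColor(p,cv2.COLOR_RGB2HSV)
def rect(m,name):
    q=w[m][:,:2]; r=cv2.minAreaRect((q*1000).astype(np.float32)); print(name,m.sum(),r,np.median(w[m][:,2]))
v,u=np.mgrid[:384,:512]
near=(abs(u-150)<40)&(abs(v-220)<40)
blue=near&(hsv[...,0]>95)&(hsv[...,0]<130)&(hsv[...,1]>120)
rect(blue&(w[...,2]>.035)&(w[...,2]<.055),"standtop")
org=(hsv[...,0]<20)&(hsv[...,1]>150)&near
rect(org&(w[...,2]>.1),"handletop")
rect(near&(w[...,2]>.1),"handletop2")
for c in((285,210),(380,203)):
    m=(np.hypot(u-c[0],v-c[1])<20)&(p.min(2)>150); rect(m,"head")
box=(abs(u-330)<90)&(abs(v-190)<60)&(w[...,2]>.1)&(w[...,2]<.118); rect(box,"lid")
o=arm.observe();Rm=R.from_rotvec(o["tcp_rot"]).as_matrix();print(Rm.round(3))
c=imaging.get_calibration("wrist");print("cam in tool",Rm.T@(c["position"]-o["position"]),(Rm.T@R.from_rotvec(c["rotation"]).as_matrix()).round(2),c["intrinsics"][0])
for t in [(0.5,.346,.25),(.518,.028,.25)]: print(Rm.T@(np.array(t)-o["position"])*1000)
save("crop",cv2.resize(np.hstack([p[180:260,80:190],p[170:250,245:415]]),None,fx=2.8,fy=2.8,interpolation=cv2.INTER_CUBIC))
E
```

```text
standtop 561 ((500.64678955078125, 344.5354919433594), (63.509273529052734, 91.41217803955078), 62.04579162597656) 0.04589088285116438
handletop 89 ((500.94036865234375, 344.44970703125), (13.33935260772705, 28.58127212524414), 60.72642135620117) 0.11137419150637085
handletop2 137 ((453.1435546875, 236.58334350585938), (256.0889892578125, 29.726673126220703), 65.97734069824219) 0.11164035877399969
head 429 ((487.3292541503906, 67.1749267578125), (60.68651580810547, 161.53236389160156), 36.87247848510742) 0.13136802131910663
head 429 ((494.43572998046875, -48.15010070800781), (59.41454315185547, 355.8009948730469), 16.794586181640625) 0.1311770379744045
lid 14045 ((568.6473388671875, -77.55366516113281), (226.70669555664062, 384.6012268066406), 5.304749965667725) 0.11087231128827357
[[ 0.909  0.416 -0.   ]
 [ 0.416 -0.909  0.   ]
 [ 0.    -0.    -1.   ]]
cam in tool [ 0.08172218  0.00028404 -0.16500308] [[-0.    0.95  0.32]
 [ 1.    0.   -0.  ]
 [-0.    0.32 -0.95]] [308.79172281   0.         256.49894096]
[ 598.57996514 -731.6969013   -40.61105828]
[ 482.72148011 -435.00715744  -40.69667816]
```

View pics/crop.png

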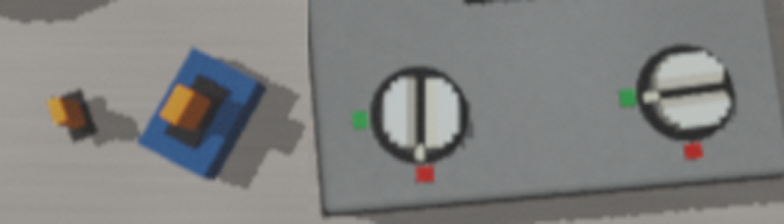

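```bash
T='{"tx":482,"ty":-435,"tz":-12,"wz":-1.49}'; echo; python3 -m pendant '[{"tx":37,"ty":-33,"tz":-1,"wz":-0.11},{"tx":74,"ty":-66,"tz":-2,"wz":-0.23},{"tx":111,"ty":-100,"tz":-3,"wz":-0.34},{"tx":148,"ty":-133,"tz":-4,"wz":-0.46},{"tx":185,"ty":-167,"tz":-6,"wz":-0.57},{"tx":222,"ty":-200,"tz":-8,"wz":-0.69},{"tx":259,"ty":-233,"tz":-10,"wz":-0.80},{"tx":296,"ty":-266,"tz":-12,"wz":-0.92}]'
python3 - <<'E'
from h import *
o=arm.observe();Rm=R.from_rotvec(o["tcp_rot"]).as_matrix();print(Rm.round(3))
print(Rm.T@(np.array([.518,.028,.22])-o["position"])*1000,o["joint_pos"].round(2))
E
```

```text
[[ 0.909  0.416 -0.   ]
 [ 0.416 -0.909  0.   ]
 [ 0.    -0.    -1.   ]]
[ 482.72017344 -434.99901018  -10.69667929] [ 1.08  0.38  0.02  1.37 -0.01  1.39 -0.05]schema error: expected keys tx, ty, tz, wx, wy, wz
```

```bash
python3 -m pendant '[{"tx":37,"ty":-33,"tz":-1,"wx":0,"wy":0,"wz":-0.11},{"tx":74,"ty":-66,"tz":-2,"wx":0,"wy":0,"wz":-0.23},{"tx":111,"ty":-100,"tz":-3,"wx":0,"wy":0,"wz":-0.34},{"tx":148,"ty":-133,"tz":-4,"wx":0,"wy":0,"wz":-0.46},{"tx":185,"ty":-167,"tz":-6,"wx":0,"wy":0,"wz":-0.57},{"tx":222,"ty":-200,"tz":-8,"wx":0,"wy":0,"wz":-0.69},{"tx":259,"ty":-233,"tz":-10,"wx":0,"wy":0,"wz":-0.80},{"tx":296,"ty":-266,"tz":-12,"wx":0,"wy":0,"wz":-0.92}]'
cat > to.py <<'E'
from h import *
import sys
# usage: to.py x y z [tool-y angle deg]: shift in tool axes mm, wz
a=list(map(float,sys.argv[1:]))
o=arm.observe();Rm=R.from_rotvec(o["tcp_rot"]).as_matrix()
yaw=np.degrees(np.arctan2(Rm[1,1],Rm[0,1]))
print("t",o["time_s"],"pos",o["position"].round(4),"yang",yaw.round(2),"tilt",Rm[:,2].round(4),"F",o["ft_force"].round(1),"M",o["wrist_torque"].round(2),"w",o["grip_width"].round(4),"q",o["joint_pos"].round(2))
print("shift",(Rm.T@(np.array(a[:3])-o["position"])*1000).round(1))
if len(a)>3: print("wz",-np.radians((a[3]-yaw+180)%360-180).round(3))
E
python3 to.py .518 .028 .22 20
```

```text
time_s: 1.2
position: [0.4189, -0.2015, 0.2218]
tcp_rot: [2.449, 1.967, 0.0]
ft_force: [1.0, -0.5, 0.3]
grip_width: 0.0861
finger_force: 0.0Traceback (most recent call last):
  File "to.py", line 7, in <module>
    print("t",o["time_s"],"pos",o["position"].round(4),"yang",yaw.round(2),"tilt",Rm[:,2].round(4),"F",o["ft_force"].round(1),"M",o["wrist_torque"].round(2),"w",o["grip_width"].round(4),"q",o["joint_pos"].round(2))
                                                                                                                                                                 ^^^^^^^^^^^^^^^^^^^^^
AttributeError: 'float' object has no attribute 'round'
```

```bash
sed -i 's/o\["grip_width"\].round(4)/round(o["grip_width"],4)/' to.py
python3 to.py .518 .028 .22 20
```

```text
t 1.2 pos [ 0.4189 -0.2015  0.2218] yang -12.46 tilt [ 7.e-04 -7.e-04 -1.e+00] F [ 1.  -0.5  0.3] M [-0.07 -0.08 -0.03] w 0.0861 q [ 0.72  0.05 -0.35  1.75  0.02  1.34  0.15]
shift [245.5  47.2   1.7]
wz -0.567
```

```bash
python3 -m pendant '[{"tx":40,"ty":8,"tz":0,"wx":0,"wy":0,"wz":-0.1},{"tx":82,"ty":16,"tz":0,"wx":0,"wy":0,"wz":-0.2},{"tx":124,"ty":24,"tz":0,"wx":0,"wy":0,"wz":-0.3},{"tx":166,"ty":32,"tz":1,"wx":0,"wy":0,"wz":-0.4},{"tx":208,"ty":40,"tz":1,"wx":0,"wy":0,"wz":-0.5},{"tx":240,"ty":46,"tz":2,"wx":0,"wy":0,"wz":-0.56},{"tx":245,"ty":47,"tz":2,"wx":0,"wy":0,"wz":-0.57},{"tx":245,"ty":47,"tz":2,"wx":0,"wy":0,"wz":-0.57}]'
python3 - <<'E'
from h import *
p,d,c=cap("wrist");np.savez("w1.npz",p=p,d=d,w=world(d,c));save("w1",p)
print([(np.round(x["point"],4).tolist(),round(x["p"],2)) for x in imaging.spot_point("wrist","latch_slot")])
E
python3 to.py .5 .345 .2 62
```

```text
time_s: 2.0
position: [0.5183, 0.0263, 0.2192]
tcp_rot: [-1.8, -2.574, -0.0]
ft_force: [-0.2, 0.0, 0.2]
grip_width: 0.0854
finger_force: 0.0
[([0.5161, 0.0335, 0.1164], 0.87)]
t 2.1 pos [0.5181 0.0238 0.2192] yang 19.8 tilt [-3.e-04 -6.e-04 -1.e+00] F [ 0.4 -0.1 -0.6] M [-0.06 -0.03  0.01] w 0.0853 q [ 0.41  0.2  -0.6   1.62  0.11  1.36  0.15]
shift [308.4  91.8  19. ]
wz -0.737
```

View pics/w1.png

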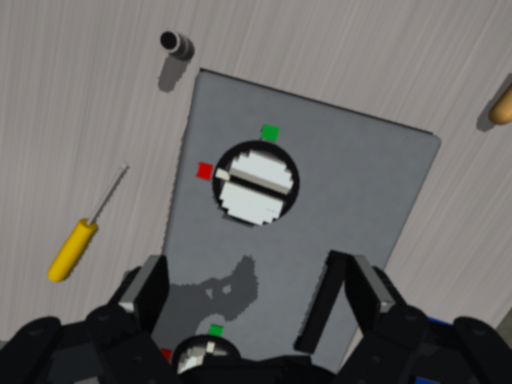

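Wrist view: open latch at (256,183), with its pointer at (222,174) toward the red mark (205,171) and green at (270,133). The locked twin is at the bottom edge, (205,355).

```bash
cat > slot.py <<'E'
from h import *
def slot(p,w,c0):
    r=np.hypot(w[...,0]-c0[0],w[...,1]-c0[1])
    white=(r<.04)&(w[...,2]>.126)&(w[...,2]<.137)
    (cx,cy),rad=cv2.minEnclosingCircle((w[white][:,:2]*1000).astype(np.float32))
    c=np.array([cx,cy])/1000
    r=np.hypot(w[...,0]-c[0],w[...,1]-c[1])
    low=(r<.027)&(w[...,2]<.1235)&(w[...,2]>.1)
    q=w[low][:,:2]; m=q.mean(0); ev,V=np.linalg.eigh(np.cov((q-m).T)); a=np.degrees(np.arctan2(V[1,1],V[0,1]))
    print("head",c,rad,"ztop",np.median(w[white][:,2]),white.sum(),"slot n",low.sum(),"mean",m,"ang",a%180,"sd mm",np.sqrt(ev)*1000,"z",np.median(w[low][:,2]))
E
python3 - <<'E'
from slot import *
for f in("w1.npz","top.npz"):
    z=np.load(f);slot(z["p"],z["w"],(.517,.031))
for i in range(3): print(arm.observe()["position"])
E
```

```text
head [0.51658972 0.02696615] 32.991966247558594 ztop 0.13119692790725795 2959 slot n 523 mean [0.5163375  0.02535857] ang 179.29976309317922 sd mm [ 2.23920763 15.54836087] z 0.11931648360888891
head [0.51814117 0.02871957] 31.99108123779297 ztop 0.13136532831554737 443 slot n 92 mean [0.51835588 0.02708713] ang 179.68368653861418 sd mm [ 2.54185822 15.29733513] z 0.11939868392584996
[0.51807423 0.0237771  0.21923801]
[0.51807423 0.0237771  0.21923801]
[0.51807423 0.0237771  0.21923801]
```

```bash
python3 -m pendant '[{"tx":40,"ty":12,"tz":0,"wx":0,"wy":0,"wz":-0.1},{"tx":85,"ty":25,"tz":2,"wx":0,"wy":0,"wz":-0.2},{"tx":130,"ty":39,"tz":5,"wx":0,"wy":0,"wz":-0.31},{"tx":175,"ty":52,"tz":8,"wx":0,"wy":0,"wz":-0.42},{"tx":220,"ty":65,"tz":12,"wx":0,"wy":0,"wz":-0.53},{"tx":265,"ty":79,"tz":15,"wx":0,"wy":0,"wz":-0.64},{"tx":300,"ty":90,"tz":19,"wx":0,"wy":0,"wz":-0.735},{"tx":308,"ty":92,"tz":19,"wx":0,"wy":0,"wz":-0.735}]'
python3 -m pendant '[{"tx":0,"ty":0,"tz":5,"wx":0,"wy":0,"wz":0},{"tx":0,"ty":0,"tz":10,"wx":0,"wy":0,"wz":0},{"tx":0,"ty":0,"tz":15,"wx":0,"wy":0,"wz":0},{"tx":0,"ty":0,"tz":15,"wx":0,"wy":0,"wz":0},{"tx":0,"ty":0,"tz":15,"wx":0,"wy":0,"wz":0},{"tx":0,"ty":0,"tz":15,"wx":0,"wy":0,"wz":0},{"tx":0,"ty":0,"tz":15,"wx":0,"wy":0,"wz":0},{"tx":0,"ty":0,"tz":15,"wx":0,"wy":0,"wz":0}]' >/dev/null
python3 - <<'E'
from h import *
p,d,c=cap("wrist");w=world(d,c);np.savez("w2.npz",p=p,d=d,w=w);save("w2",p)
print([(np.round(x["point"],4).tolist(),round(x["p"],2)) for x in imaging.spot_point("wrist","key_handle")])
hsv=cv2.cvtColor(p,cv2.COLOR_RGB2HSV)
near=np.hypot(w[...,0]-.501,w[...,1]-.3445)<.07
def rect(m,n):
    print(n,m.sum(),cv2.minAreaRect((w[m][:,:2]*1000).astype(np.float32)),np.median(w[m][:,2]))
rect(near&(hsv[...,0]<20)&(hsv[...,1]>120)&(w[...,2]>.106)&(w[...,2]<.118),"handle")
rect(near&(hsv[...,0]>95)&(hsv[...,0]<130)&(hsv[...,1]>120)&(w[...,2]>.04)&(w[...,2]<.05),"stand")
E
python3 to.py .501 .3445 .0623 62
```

```text
time_s: 2.9
position: [0.4981, 0.349, 0.1995]
tcp_rot: [-0.749, -3.049, -0.001]
ft_force: [-0.6, 0.3, -0.1]
grip_width: 0.0852
finger_force: 0.0
[([0.4998, 0.4616, 0.0451], 0.63), ([0.5029, 0.3403, 0.0797], 0.61)]
handle 665 ((499.3717956542969, 345.4587707519531), (15.60333251953125, 28.77942657470703), 62.53615188598633) 0.11141088221569154
stand 3776 ((499.79638671875, 345.2481689453125), (64.31727600097656, 94.71105194091797), 63.304649353027344) 0.04557978516966385
t 3.8 pos [0.4997 0.3463 0.1855] yang 62.06 tilt [ 2.e-04  2.e-04 -1.e+00] F [-0.2  0.3  0.5] M [-0.03  0.   -0.1 ] w 0.0854 q [-0.08  0.48 -0.82  1.43  0.35  1.38  0.18]
shift [ -2.   -1.  123.2]
wz 0.001
```

View pics/w2.png

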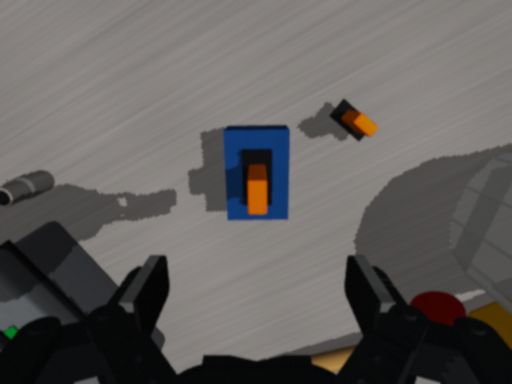

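Wrist view: the stand with the large key is at (257,175), and the small look-alike at (355,118) is clear of the fingers. Descending and gripping.

```bash
python3 -m pendant '[{"tx":0,"ty":0,"tz":25,"wx":0,"wy":0,"wz":0},{"tx":0,"ty":-1,"tz":55,"wx":0,"wy":0,"wz":-0.015},{"tx":0,"ty":-1,"tz":80,"wx":0,"wy":0,"wz":-0.015},{"tx":0,"ty":-1,"tz":100,"wx":0,"wy":0,"wz":-0.015},{"tx":0,"ty":-1,"tz":113,"wx":0,"wy":0,"wz":-0.015},{"tx":0,"ty":-1,"tz":120,"wx":0,"wy":0,"wz":-0.015},{"tx":0,"ty":-1,"tz":120,"wx":0,"wy":0,"wz":-0.015},{"tx":0,"ty":-1,"tz":120,"wx":0,"wy":0,"wz":-0.015}]' 60
python3 -m pendant '[{"tx":0,"ty":0,"tz":0,"wx":0,"wy":0,"wz":0},{"tx":0,"ty":0,"tz":0,"wx":0,"wy":0,"wz":0},{"tx":0,"ty":0,"tz":0,"wx":0,"wy":0,"wz":0},{"tx":0,"ty":0,"tz":0,"wx":0,"wy":0,"wz":0},{"tx":0,"ty":0,"tz":0,"wx":0,"wy":0,"wz":0},{"tx":0,"ty":0,"tz":0,"wx":0,"wy":0,"wz":0},{"tx":0,"ty":0,"tz":0,"wx":0,"wy":0,"wz":0},{"tx":0,"ty":0,"tz":0,"wx":0,"wy":0,"wz":0}]' 5 50
python3 to.py .5 .345 .19 62
```

```text
time_s: 4.6
position: [0.4997, 0.3458, 0.0663]
tcp_rot: [0.736, 3.053, 0.002]
ft_force: [0.3, 0.7, 0.5]
grip_width: 0.0601
finger_force: 0.0
time_s: 5.4
position: [0.4995, 0.3454, 0.0659]
tcp_rot: [0.736, 3.054, 0.001]
ft_force: [0.7, -2.0, 4.8]
grip_width: 0.0149
finger_force: 52.5
t 5.4 pos [0.4995 0.3454 0.0659] yang 62.91 tilt [ 7.e-04  4.e-04 -1.e+00] F [ 0.7 -2.   4.8] M [-0.24  0.23 -0.01] w 0.0149 q [-0.1   0.58 -0.78  1.58  0.43  1.17  0.13]
shift [-7.000e-01 -1.000e-01 -1.241e+02]
wz 0.016
```

```bash
python3 -m pendant '[{"tx":0,"ty":0,"tz":-8,"wx":0,"wy":0,"wz":0},{"tx":0,"ty":0,"tz":-25,"wx":0,"wy":0,"wz":0},{"tx":0,"ty":0,"tz":-50,"wx":0,"wy":0,"wz":0},{"tx":0,"ty":0,"tz":-80,"wx":0,"wy":0,"wz":0},{"tx":0,"ty":0,"tz":-110,"wx":0,"wy":0,"wz":0},{"tx":0,"ty":0,"tz":-135,"wx":0,"wy":0,"wz":0},{"tx":0,"ty":0,"tz":-150,"wx":0,"wy":0,"wz":0},{"tx":0,"ty":0,"tz":-150,"wx":0,"wy":0,"wz":0}]' - 80
python3 to.py .517 .027 .216 89.5
```

```text
time_s: 6.2
position: [0.4998, 0.3461, 0.2173]
tcp_rot: [0.735, 3.052, 0.004]
ft_force: [-0.1, 0.1, -1.8]
grip_width: 0.0145
finger_force: 78.1
t 6.2 pos [0.4998 0.3461 0.2173] yang 62.92 tilt [ 0.0026  0.0019 -1.    ] F [-0.1  0.1 -1.8] M [ 0.02 -0.01 -0.  ] w 0.0145 q [-0.07  0.46 -0.83  1.38  0.34  1.44  0.2 ]
shift [-160.6 -276.2    0.8]
wz -0.464
```

```bash
python3 -m pendant '[{"tx":-15,"ty":-26,"tz":0,"wx":0,"wy":0,"wz":-0.05},{"tx":-38,"ty":-65,"tz":0,"wx":0,"wy":0,"wz":-0.11},{"tx":-62,"ty":-107,"tz":0,"wx":0,"wy":0,"wz":-0.18},{"tx":-86,"ty":-148,"tz":0,"wx":0,"wy":0,"wz":-0.26},{"tx":-110,"ty":-189,"tz":0,"wx":0,"wy":0,"wz":-0.34},{"tx":-134,"ty":-230,"tz":0,"wx":0,"wy":0,"wz":-0.41},{"tx":-152,"ty":-261,"tz":0,"wx":0,"wy":0,"wz":-0.46},{"tx":-160,"ty":-276,"tz":0,"wx":0,"wy":0,"wz":-0.464}]'
python3 -m pendant '[{"tx":0,"ty":0,"tz":0,"wx":0,"wy":0,"wz":0},{"tx":0,"ty":0,"tz":0,"wx":0,"wy":0,"wz":0},{"tx":0,"ty":0,"tz":10,"wx":0,"wy":0,"wz":0},{"tx":0,"ty":0,"tz":20,"wx":0,"wy":0,"wz":0},{"tx":0,"ty":0,"tz":28,"wx":0,"wy":0,"wz":0},{"tx":0,"ty":0,"tz":28,"wx":0,"wy":0,"wz":0},{"tx":0,"ty":0,"tz":28,"wx":0,"wy":0,"wz":0},{"tx":0,"ty":0,"tz":28,"wx":0,"wy":0,"wz":0}]'
python3 - <<'E'
from slot import *
p,d,c=cap("wrist");w=world(d,c);np.savez("w3.npz",p=p,d=d,w=w);save("w3",p)
p,d,c=cap("side");u=p[110:230,200:360];save("s3",np.vstack([cv2.resize(u,(512,384),interpolation=cv2.INTER_CUBIC)]))
E
python3 to.py .517 .027 .161 89.5
```

```text
time_s: 7.0
position: [0.5153, 0.0214, 0.2133]
tcp_rot: [-0.021, -3.138, 0.002]
ft_force: [-0.4, -0.1, -1.1]
grip_width: 0.0145
finger_force: 78.4
time_s: 7.8
position: [0.5162, 0.0269, 0.1876]
tcp_rot: [0.013, 3.141, 0.0]
ft_force: [0.3, 0.3, -0.2]
grip_width: 0.0145
finger_force: 78.4
t 7.9 pos [0.5163 0.0268 0.1878] yang 89.5 tilt [ 8.e-04  0.e+00 -1.e+00] F [ 0.2  0.2 -1.9] M [ 0.05  0.02 -0.01] w 0.0149 q [ 0.61  0.26 -0.85  1.67  0.2   1.3   1.29]
shift [-0.7  0.2 26.8]
wz 0.0
```

View pics/w3.png

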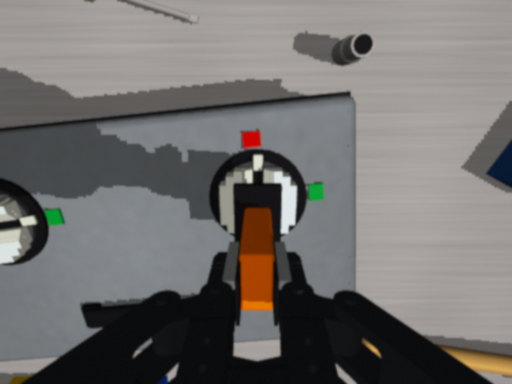

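View pics/s3.png

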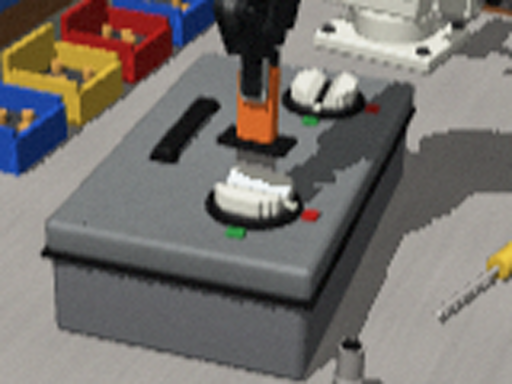

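The key is centred over the open latch (wrist (258,195), red mark at (251,138)). The blade hangs just above the slot. Lowering gently.

```bash
python3 -m pendant '[{"tx":0,"ty":0,"tz":4,"wx":0,"wy":0,"wz":0},{"tx":0,"ty":0,"tz":8,"wx":0,"wy":0,"wz":0},{"tx":0,"ty":0,"tz":11,"wx":0,"wy":0,"wz":0},{"tx":0,"ty":0,"tz":14,"wx":0,"wy":0,"wz":0},{"tx":0,"ty":0,"tz":16,"wx":0,"wy":0,"wz":0},{"tx":0,"ty":0,"tz":18,"wx":0,"wy":0,"wz":0},{"tx":0,"ty":0,"tz":20,"wx":0,"wy":0,"wz":0},{"tx":0,"ty":0,"tz":20,"wx":0,"wy":0,"wz":0}]'
python3 to.py .517 .027 .161 89.5
```

```text
time_s: 8.7
position: [0.5159, 0.0267, 0.1671]
tcp_rot: [-0.014, -3.141, -0.0]
ft_force: [-0.1, 0.6, -1.3]
grip_width: 0.0146
finger_force: 78.4
t 8.7 pos [0.5159 0.0267 0.1671] yang 89.5 tilt [-4.e-04  1.e-04 -1.e+00] F [-0.1  0.6 -1.3] M [-0.02  0.01 -0.  ] w 0.0146 q [ 0.6   0.27 -0.84  1.7   0.21  1.26  1.27]
shift [-1.1  0.3  6.1]
wz -0.0
```

```bash
python3 -m pendant '[{"tx":0,"ty":0,"tz":1,"wx":0,"wy":0,"wz":0},{"tx":0,"ty":0,"tz":2,"wx":0,"wy":0,"wz":0},{"tx":0,"ty":0,"tz":3,"wx":0,"wy":0,"wz":0},{"tx":0,"ty":0,"tz":4,"wx":0,"wy":0,"wz":0},{"tx":0,"ty":0,"tz":4,"wx":0,"wy":0,"wz":0},{"tx":0,"ty":0,"tz":4,"wx":0,"wy":0,"wz":0},{"tx":0,"ty":0,"tz":4,"wx":0,"wy":0,"wz":0},{"tx":0,"ty":0,"tz":4,"wx":0,"wy":0,"wz":0}]'
python3 to.py .517 .027 .161 0
```

```text
time_s: 9.5
position: [0.516, 0.0267, 0.1634]
tcp_rot: [0.014, 3.141, 0.0]
ft_force: [0.1, 0.2, -2.5]
grip_width: 0.0142
finger_force: 78.4
t 9.5 pos [0.516  0.0267 0.1634] yang 89.5 tilt [ 1.e-04  1.e-04 -1.e+00] F [ 0.1  0.2 -2.5] M [ 0.01 -0.02 -0.01] w 0.0142 q [ 0.6   0.28 -0.84  1.7   0.22  1.26  1.27]
shift [-1.   0.3  2.4]
wz 1.562
```

```bash
python3 -m pendant '[{"tx":0,"ty":0,"tz":0,"wx":0,"wy":0,"wz":0.1},{"tx":0,"ty":0,"tz":0,"wx":0,"wy":0,"wz":0.2},{"tx":0,"ty":0,"tz":0,"wx":0,"wy":0,"wz":0.3},{"tx":0,"ty":0,"tz":0,"wx":0,"wy":0,"wz":0.4},{"tx":0,"ty":0,"tz":0,"wx":0,"wy":0,"wz":0.5},{"tx":0,"ty":0,"tz":0,"wx":0,"wy":0,"wz":0.6},{"tx":0,"ty":0,"tz":0,"wx":0,"wy":0,"wz":0.7},{"tx":0,"ty":0,"tz":0,"wx":0,"wy":0,"wz":0.75}]'
python3 - <<'E'
from h import *
for f in("w1.npz","top.npz"):
    z=np.load(f);p,w=z["p"],z["w"];hsv=cv2.cvtColor(p,cv2.COLOR_RGB2HSV)
    near=(np.hypot(w[...,0]-.517,w[...,1]-.027)<.07)&(hsv[...,1]>150)&(w[...,2]>.105)
    r=w[near&((hsv[...,0]<8)|(hsv[...,0]>172))][:,:2].mean(0); g=w[near&(abs(hsv[...,0]-60)<20)][:,:2].mean(0)
    dg=g-r; print(r,g,"diag angle",np.degrees(np.arctan2(dg[1],dg[0])))  # red at 180+b, green 90+b -> diag 45+b
    lid=(abs(w[...,2]-.111)<.004).astype(np.uint8); 
    print([np.degrees(np.arctan2(*(x-np.array([.517,.027]))[::-1]))%360 for x in(r,g)])
E
python3 to.py .516 .0267 .163 0
```

```text
time_s: 10.3
position: [0.516, 0.0275, 0.1634]
tcp_rot: [-1.168, -2.916, -0.001]
ft_force: [0.3, 2.5, -1.0]
grip_width: 0.0146
finger_force: 78.3
[0.46982396 0.02333824] [0.51196668 0.07470409] diag angle 50.63310086452376
[np.float64(184.43834533231907), np.float64(96.02306833252831)]
[0.46970726 0.02277449] [0.51296786 0.07445831] diag angle 50.06985882070586
[np.float64(185.10570259293894), np.float64(94.85628780078478)]
t 10.3 pos [0.516  0.0275 0.1634] yang 46.35 tilt [ 2.e-04  9.e-04 -1.e+00] F [ 0.3  2.5 -1. ] M [0.49 0.01 0.06] w 0.0146 q [ 0.51  0.25 -0.73  1.71  0.17  1.25  0.55]
shift [-0.5 -0.6  0.4]
wz 0.809
```

```bash
python3 -m pendant '[{"tx":0,"ty":0,"tz":0,"wx":0,"wy":0,"wz":0.1},{"tx":0,"ty":0,"tz":0,"wx":0,"wy":0,"wz":0.22},{"tx":0,"ty":0,"tz":0,"wx":0,"wy":0,"wz":0.34},{"tx":0,"ty":0,"tz":0,"wx":0,"wy":0,"wz":0.46},{"tx":0,"ty":0,"tz":0,"wx":0,"wy":0,"wz":0.58},{"tx":0,"ty":0,"tz":0,"wx":0,"wy":0,"wz":0.7},{"tx":0,"ty":0,"tz":0,"wx":0,"wy":0,"wz":0.77},{"tx":0,"ty":0,"tz":0,"wx":0,"wy":0,"wz":0.78}]'
python3 - <<'E'
from h import *
for n in ("top","side"):
    p,d,c=cap(n);np.savez(n+"4.npz",p=p,d=d,w=world(d,c))
p,d,c=cap("wrist");np.savez("w4.npz",p=p,d=d,w=world(d,c));save("w4",p)
E
python3 to.py .516 .0267 .163 0
```

```text
time_s: 11.1
position: [0.5162, 0.0277, 0.1634]
tcp_rot: [-2.186, -2.256, -0.002]
ft_force: [1.2, 3.3, -1.2]
grip_width: 0.015
finger_force: 78.3
t 11.25 pos [0.5163 0.0271 0.1635] yang 1.98 tilt [ 7.e-04  5.e-04 -1.e+00] F [ 2.1  2.7 -1.3] M [ 0.62 -0.45  0.05] w 0.0143 q [ 0.43  0.23 -0.62  1.71  0.14  1.24 -0.2 ]
shift [-0.4 -0.3  0.5]
wz 0.034
```

View pics/w4.png

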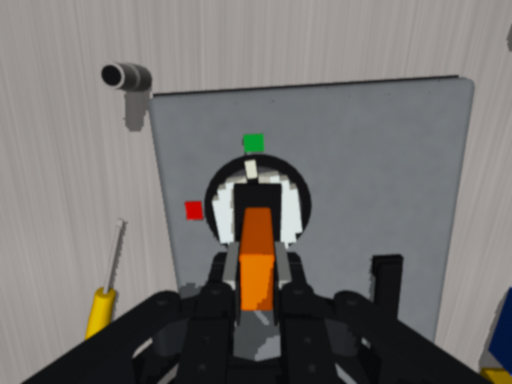

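The latch has turned: the pointer at (251,170) is near green (254,143). I'll measure the pointer angle against the mark.

```bash
python3 - <<'E'
from h import *
z=np.load("w4.npz");p,w=z["p"],z["w"];hsv=cv2.cvtColor(p,cv2.COLOR_RGB2HSV)
v,u=np.mgrid[:384,:512]
g=(abs(hsv[...,0]-60)<20)&(hsv[...,1]>150)&(abs(u-254)<25)&(abs(v-143)<20)
t=(p.min(2)>130)&(abs(u-251)<14)&(v>158)&(v<176)
ring=(np.hypot(u-258,v-205)<58)&(p.max(2)<60)&(w[...,2]>.105)&(w[...,2]<.125)&(v<225)
(cx,cy),rr=cv2.minEnclosingCircle((w[ring][:,:2]*1000).astype(np.float32));print("ring",cx,cy,rr)
for c in ((.517,.027),(cx/1000,cy/1000)):
  for n,m in(("green",g),("ptr",t)):
    q=w[m].mean(0);print(n,m.sum(),q.round(4),np.degrees(np.arctan2(q[1]-c[1],q[0]-c[0])))
E
```

```text
ring 516.4375 27.313934326171875 39.74510192871094
green 332 [0.5121 0.0751 0.1143] 95.82966070153184
ptr 158 [0.5109 0.0582 0.1202] 100.97273454702491
green 332 [0.5121 0.0751 0.1143] 95.19898965928697
ptr 158 [0.5109 0.0582 0.1202] 100.07380787774328
```

```bash
python3 -m pendant '[{"tx":0,"ty":0,"tz":0,"wx":0,"wy":0,"wz":0.03},{"tx":0,"ty":0,"tz":0,"wx":0,"wy":0,"wz":0.06},{"tx":0,"ty":0,"tz":0,"wx":0,"wy":0,"wz":0.09},{"tx":0,"ty":0,"tz":0,"wx":0,"wy":0,"wz":0.095},{"tx":0,"ty":0,"tz":0,"wx":0,"wy":0,"wz":0.095},{"tx":0,"ty":0,"tz":0,"wx":0,"wy":0,"wz":0.095},{"tx":0,"ty":0,"tz":0,"wx":0,"wy":0,"wz":0.095},{"tx":0,"ty":0,"tz":0,"wx":0,"wy":0,"wz":0.095}]'
python3 to.py .516 .0267 .163 0
```

```text
time_s: 12.05
position: [0.5162, 0.0266, 0.1634]
tcp_rot: [2.29, 2.15, 0.0]
ft_force: [3.3, 2.8, -0.4]
grip_width: 0.0145
finger_force: 78.5
t 12.05 pos [0.5162 0.0266 0.1634] yang -3.61 tilt [ 4.e-04  0.e+00 -1.e+00] F [ 3.3  2.8 -0.4] M [ 0.65 -0.85  0.  ] w 0.0145 q [ 0.42  0.23 -0.61  1.71  0.14  1.24 -0.29]
shift [ 0.1 -0.2  0.4]
wz -0.063
```

```bash
python3 -m pendant '[{"tx":0,"ty":0,"tz":0,"wx":0,"wy":0,"wz":-0.06},{"tx":0,"ty":0,"tz":0,"wx":0,"wy":0,"wz":-0.11},{"tx":0,"ty":0,"tz":0,"wx":0,"wy":0,"wz":-0.11},{"tx":0,"ty":0,"tz":-4,"wx":0,"wy":0,"wz":-0.11},{"tx":0,"ty":0,"tz":-14,"wx":0,"wy":0,"wz":-0.11},{"tx":0,"ty":0,"tz":-30,"wx":0,"wy":0,"wz":-0.11},{"tx":0,"ty":0,"tz":-45,"wx":0,"wy":0,"wz":-0.11},{"tx":0,"ty":0,"tz":-55,"wx":0,"wy":0,"wz":-0.11}]'
python3 - <<'E'
from h import *
p,d,c=cap("wrist");w=world(d,c);save("w5",p);np.savez("w5.npz",p=p,w=w)
E
python3 to.py .4995 .3455 .217 62.9
```

```text
time_s: 12.85
position: [0.5164, 0.0267, 0.2202]
tcp_rot: [2.169, 2.271, 0.002]
ft_force: [0.4, -0.4, -1.9]
grip_width: 0.0144
finger_force: 78.4
t 12.9 pos [0.517  0.0268 0.2215] yang 2.66 tilt [ 3.5e-03 -2.0e-04 -1.0e+00] F [ 1.1 -0.1  0.7] M [ 0.04 -0.08 -0.05] w 0.0142 q [ 0.44  0.19 -0.63  1.62  0.12  1.36 -0.16]
shift [319.2  -2.8   4.3]
wz -1.051
```

View pics/w5.png

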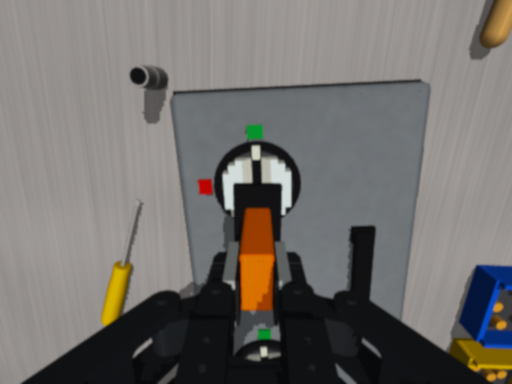

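The pointer at (256,153) now lines up with the green mark (255,132), and the key is free. I'll confirm the angle numerically, then carry the key back.

```bash
python3 - <<'E'
from h import *
z=np.load("w5.npz");p,w=z["p"],z["w"]
v,u=np.mgrid[:384,:512]
t=(p.min(2)>130)&(abs(u-256)<10)&(v>143)&(v<159)
q=w[t].mean(0);print("ptr",q,np.degrees(np.arctan2(q[1]-.0272,q[0]-.5165)))
E
python3 -m pendant '[{"tx":18,"ty":0,"tz":0,"wx":0,"wy":0,"wz":-0.08},{"tx":50,"ty":0,"tz":1,"wx":0,"wy":0,"wz":-0.2},{"tx":92,"ty":-1,"tz":2,"wx":0,"wy":0,"wz":-0.33},{"tx":135,"ty":-1,"tz":3,"wx":0,"wy":0,"wz":-0.46},{"tx":178,"ty":-2,"tz":4,"wx":0,"wy":0,"wz":-0.6},{"tx":221,"ty":-2,"tz":4,"wx":0,"wy":0,"wz":-0.73},{"tx":264,"ty":-3,"tz":4,"wx":0,"wy":0,"wz":-0.86},{"tx":298,"ty":-3,"tz":4,"wx":0,"wy":0,"wz":-0.97}]'
python3 to.py .4995 .3455 .217 62.9
```

```text
ptr [0.51389644 0.05785877 0.1202179 ] 94.85394368132262
time_s: 13.7
position: [0.498, 0.3267, 0.2142]
tcp_rot: [-0.849, -3.024, -0.001]
ft_force: [0.2, -0.4, -1.5]
grip_width: 0.0147
finger_force: 78.4
t 13.7 pos [0.498  0.3267 0.2142] yang 58.63 tilt [-5.e-04  5.e-04 -1.e+00] F [ 0.2 -0.4 -1.5] M [0.05 0.02 0.01] w 0.0147 q [-0.    0.45 -0.88  1.42  0.34  1.44  0.14]
shift [ 8.5 16.8 -2.8]
wz -0.075
```

```bash
python3 -m pendant '[{"tx":5,"ty":10,"tz":0,"wx":0,"wy":0,"wz":-0.05},{"tx":8,"ty":17,"tz":0,"wx":0,"wy":0,"wz":-0.075},{"tx":8,"ty":17,"tz":20,"wx":0,"wy":0,"wz":-0.075},{"tx":8,"ty":17,"tz":50,"wx":0,"wy":0,"wz":-0.075},{"tx":8,"ty":17,"tz":75,"wx":0,"wy":0,"wz":-0.075},{"tx":8,"ty":17,"tz":90,"wx":0,"wy":0,"wz":-0.075},{"tx":8,"ty":17,"tz":90,"wx":0,"wy":0,"wz":-0.075},{"tx":8,"ty":17,"tz":90,"wx":0,"wy":0,"wz":-0.075}]'
python3 to.py .4995 .3455 .066 62.9
```

```text
time_s: 14.5
position: [0.5018, 0.3425, 0.1252]
tcp_rot: [0.747, 3.051, 0.001]
ft_force: [-0.1, 0.9, -1.2]
grip_width: 0.0144
finger_force: 78.5
t 14.5 pos [0.5018 0.3425 0.1252] yang 62.49 tilt [ 7.e-04  3.e-04 -1.e+00] F [-0.1  0.9 -1.2] M [ 0.04 -0.   -0.04] w 0.0144 q [-0.04  0.54 -0.86  1.51  0.42  1.28  0.14]
shift [ 3.4  1.5 59.2]
wz -0.007
```

```bash
python3 -m pendant '[{"tx":3,"ty":1,"tz":0,"wx":0,"wy":0,"wz":-0.007},{"tx":3,"ty":1,"tz":10,"wx":0,"wy":0,"wz":-0.007},{"tx":3,"ty":1,"tz":20,"wx":0,"wy":0,"wz":-0.007},{"tx":3,"ty":1,"tz":30,"wx":0,"wy":0,"wz":-0.007},{"tx":3,"ty":1,"tz":38,"wx":0,"wy":0,"wz":-0.007},{"tx":3,"ty":1,"tz":46,"wx":0,"wy":0,"wz":-0.007},{"tx":3,"ty":1,"tz":50,"wx":0,"wy":0,"wz":-0.007},{"tx":3,"ty":1,"tz":50,"wx":0,"wy":0,"wz":-0.007}]'
python3 to.py .4995 .3455 .066 62.9
```

```text
time_s: 15.3
position: [0.4986, 0.3449, 0.0735]
tcp_rot: [-0.734, -3.054, 0.001]
ft_force: [0.8, -0.2, -1.4]
grip_width: 0.0142
finger_force: 78.5
t 15.3 pos [0.4986 0.3449 0.0735] yang 62.97 tilt [-1.e-03 -5.e-04 -1.e+00] F [ 0.8 -0.2 -1.4] M [ 0.04 -0.02  0.  ] w 0.0142 q [-0.06  0.59 -0.84  1.57  0.46  1.19  0.12]
shift [-0.5  0.9  7.5]
wz 0.001
```

In the hole with no contact. Down the last 7 mm, then release and retreat.

```bash
python3 -m pendant '[{"tx":0,"ty":1,"tz":2,"wx":0,"wy":0,"wz":0},{"tx":0,"ty":1,"tz":4,"wx":0,"wy":0,"wz":0},{"tx":0,"ty":1,"tz":6,"wx":0,"wy":0,"wz":0},{"tx":0,"ty":1,"tz":7,"wx":0,"wy":0,"wz":0},{"tx":0,"ty":1,"tz":7,"wx":0,"wy":0,"wz":0},{"tx":0,"ty":1,"tz":7,"wx":0,"wy":0,"wz":0},{"tx":0,"ty":1,"tz":7,"wx":0,"wy":0,"wz":0},{"tx":0,"ty":1,"tz":7,"wx":0,"wy":0,"wz":0}]' - 30
python3 to.py .4995 .3455 .066 62.9
```

```text
time_s: 16.1
position: [0.4995, 0.3461, 0.0675]
tcp_rot: [0.734, 3.054, 0.0]
ft_force: [1.1, -1.2, -1.2]
grip_width: 0.0145
finger_force: 78.5
t 16.1 pos [0.4995 0.3461 0.0675] yang 62.97 tilt [ 2.e-04  2.e-04 -1.e+00] F [ 1.1 -1.2 -1.2] M [-0.   -0.04 -0.01] w 0.0145 q [-0.06  0.59 -0.83  1.57  0.46  1.18  0.11]
shift [-0.3 -0.5  1.5]
wz 0.001
```

```bash
python3 -m pendant '[{"tx":0,"ty":0,"tz":1,"wx":0,"wy":0,"wz":0},{"tx":0,"ty":0,"tz":1.5,"wx":0,"wy":0,"wz":0},{"tx":0,"ty":0,"tz":1.5,"wx":0,"wy":0,"wz":0},{"tx":0,"ty":0,"tz":1.5,"wx":0,"wy":0,"wz":0},{"tx":0,"ty":0,"tz":1.5,"wx":0,"wy":0,"wz":0},{"tx":0,"ty":0,"tz":1.5,"wx":0,"wy":0,"wz":0},{"tx":0,"ty":0,"tz":1.5,"wx":0,"wy":0,"wz":0},{"tx":0,"ty":0,"tz":1.5,"wx":0,"wy":0,"wz":0}]'
python3 -m pendant '[{"tx":0,"ty":0,"tz":0,"wx":0,"wy":0,"wz":0},{"tx":0,"ty":0,"tz":0,"wx":0,"wy":0,"wz":0},{"tx":0,"ty":0,"tz":0,"wx":0,"wy":0,"wz":0},{"tx":0,"ty":0,"tz":0,"wx":0,"wy":0,"wz":0},{"tx":0,"ty":0,"tz":0,"wx":0,"wy":0,"wz":0},{"tx":0,"ty":0,"tz":0,"wx":0,"wy":0,"wz":0},{"tx":0,"ty":0,"tz":0,"wx":0,"wy":0,"wz":0},{"tx":0,"ty":0,"tz":0,"wx":0,"wy":0,"wz":0}]' 60
python3 -m pendant '[{"tx":0,"ty":0,"tz":-10,"wx":0,"wy":0,"wz":0},{"tx":0,"ty":0,"tz":-30,"wx":0,"wy":0,"wz":0},{"tx":0,"ty":0,"tz":-55,"wx":0,"wy":0,"wz":0},{"tx":0,"ty":0,"tz":-80,"wx":0,"wy":0,"wz":0},{"tx":0,"ty":0,"tz":-105,"wx":0,"wy":0,"wz":0},{"tx":0,"ty":0,"tz":-120,"wx":0,"wy":0,"wz":0},{"tx":0,"ty":0,"tz":-120,"wx":0,"wy":0,"wz":0},{"tx":0,"ty":0,"tz":-120,"wx":0,"wy":0,"wz":0}]'
python3 - <<'E'
from h import *
p,d,c=cap("side");w=world(d,c);a=cv2.resize(p[110:310,180:340],(480,600),interpolation=cv2.INTER_CUBIC)
hsv=cv2.cvtColor(p,cv2.COLOR_RGB2HSV)
p2,d2,c2=cap("wrist");w=world(d2,c2);hsv=cv2.cvtColor(p2,cv2.COLOR_RGB2HSV)
m=(np.hypot(w[...,0]-.4995,w[...,1]-.3455)<.05)&(hsv[...,0]<20)&(hsv[...,1]>120)&(w[...,2]>.09)
print("handle top z",np.percentile(w[m][:,2],95),w[m].mean(0))
save("fin",np.hstack([a,cv2.resize(p2[60:260,200:306],(318,600))]))
E
```

```text
time_s: 16.9
position: [0.4994, 0.3461, 0.066]
tcp_rot: [0.734, 3.055, 0.0]
ft_force: [-0.9, 0.1, 3.6]
grip_width: 0.0145
finger_force: 78.8
time_s: 17.7
position: [0.4994, 0.3461, 0.0659]
tcp_rot: [0.734, 3.055, 0.0]
ft_force: [0.2, -0.0, 0.2]
grip_width: 0.0599
finger_force: 0.0
time_s: 18.5
position: [0.4993, 0.3459, 0.1854]
tcp_rot: [0.734, 3.055, -0.0]
ft_force: [0.3, -0.8, -0.7]
grip_width: 0.0599
finger_force: 0.0
handle top z 0.2656323712494023 [0.49790066 0.34866233 0.12161515]
```

View pics/fin.png

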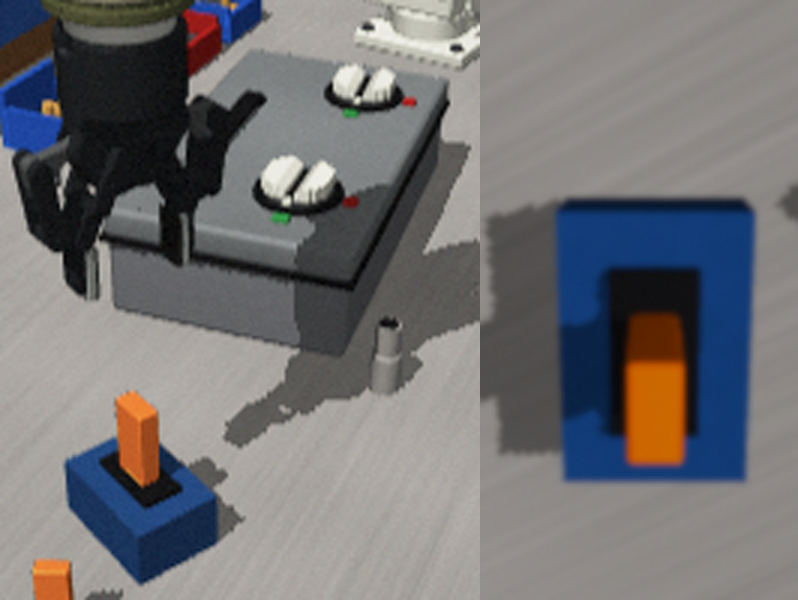

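The key stands upright with its flange on the block (side crop (140,440)). Both pointers face green, at (290,200) and (358,98), and the gripper is clear. Handing in.

```bash
python3 -c "
from cell import order
print(order.sign_off())"
```

```text
the job is handed in; nothing more can be done
None
```

The open latch is locked with its pointer at the green mark (within about a degree), the other latch still faces its green mark, and the key is back upright in its stand; I handed the job in at about 18.6 s of the 54 s allowed.

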